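Feed a brass slug down the chute to the escapement stop

ROBOT

A 7-joint arm with a two-finger parallel gripper is mounted at the origin on the work surface. World frame = base frame: x ahead of the robot, y to its left, z up, the work surface at z = 0. Lengths are in m, angles in degrees, forces in N, time in s.
With the tool pointing down it reaches from about 0.4 to 0.85 m from the base axis. Payload 4.5 kg.
Tool frame: the origin (TCP) lies midway between the tips of the shut fingers; the grasp point (between the pads) lies 19 mm behind it; z points along the fingers, y is the line along which they close (so a half turn about z gives the same grasp; the last joint's range is limited). The gripper opens to 88 mm and grips with 3 to 60 N. Pads are 18 mm wide; open, the fingers measure 123 mm over their backs; the gripper's body (75 mm by 187 mm) begins 45 mm behind the grasp point.
Start: joints at [-75.126, 39.483, -11.15, 89.685, 9.013, 51.709, -12.324], TCP at [0.14, 0.609, 0.239] pointing down, gripper open.
Joint ranges: [-172.22, 172.22], [-26.19, 119.32], [-84.43, 86.54], [7.71, 146.69], [-57.33, 237.33], [2.42, 119.75], [-152.13, 152.13]. Speed limits (degrees/s): [147.25, 147.25, 180, 180, 180, 180, 180].

INTERFACE

Orientations are given as [roll, pitch, yaw] about the fixed x, y, z axes, in that order (R = Rz(yaw) Ry(pitch) Rx(roll)).
In Python, from bench import sensors, eyes, workorder gives the robot as it stands.
- The arm moves only by the shell command python3 -m pendant 'ROWS' [OPENING] [FORCE]. ROWS is JSON, a list that holds one entry, the list of rows, each a list of 6 numbers: the shift along the tool's x, y, z each as a share of 0.2 m, from -1 to 1, then the turn, a rotation vector about the tool's x, y, z each as a share of 1.5 rad, from -1 to 1. A call has 1 to 10 rows; each row is the pose to reach, as a shift and turn from the pose commanded when the call began, along the tool's axes at that moment; what a row does not reach only later rows make up. A row lasts 1/12 s, in which the tool goes at most 41.7 mm and 7.16 degrees, less where a joint would pass 70% of its speed; a pose out of reach is approached as far as the arm can. A call with a number of a shift or a turn outside -1 to 1 is refused whole. A call with a gripper value outside its range is refused whole. OPENING is the closure, from 0 (fully open) to 1 (shut), set as the call begins (- or left out, the last holds). The fingers move at their own pace and stop on an object; FORCE is the grip in N (left out, the last holds). Time passes only in rows, so rows that repeat a pose let the fingers close. It gives the time, the measured TCP pose, the force, the opening and the grip force at its end, in the units of the state.
- sensors.state(): the state, without advancing time (a new reading comes with each control period).
- eyes.get_image(name): name is "scene" or "top"; returns (picture, depth): 400x640x3 uint8, blue, green, red; 400x640 float32, m along the optical axis (not along the pixel's ray), 0 where there is no reading.
- eyes.camera_model(name): a dict with "K" (3x3 intrinsics, pixels), "rvec" (rotation vector, rad) and "tvec" (3), from world to camera coordinates, as OpenCV has them. Camera axes: x right, y down, z forward; pixel columns grow to the right and rows downward; lengths in m; the calibration is good to about 2 mm. A picture is of the moment at which its call begins. camera_model takes no time and is no camera call.
- workorder.hand_in(): hands the job in; it is judged then, once.
The state is a dict: "clock": time; "joint_positions": joint angles; "dq": joint speeds; "joint_torque": joint torques, N m; "position": TCP position; "tool_rot": TCP orientation; "ft_force": force on the tool from outside, world axes, zero at the start; "torque": the same for the moment, N m; "grip_width": opening from 0.0 (shut) to 1.0 (fully open); "grip_force": force on a finger pad.
Only numpy, scipy, OpenCV 4.12 (cv2) and the standard library are available. Lean on these libraries where they do the work, as an engineer would, in place of code of your own. Each camera call takes 0.05 s, during which the arm holds its last target. There are 200 camera calls.

TASK

Stand the brass slug (the one as wide as the chute's channel: not the flat disc, not the tall thin punch) in the open upper part of the feed chute, then push it down the slope, past the two spring shoes and under the hood, until it rests snugly against the stop pad hidden under the hood. Feel for the pad and press gently: the stop is only clamped in place and must not be shoved along or struck hard, and the other things on the bench are to be left where they are. Finish with the slug sitting flat on the chute floor against the stop pad and the robot clear of it.

Things in the scene. Friction and masses are not known exactly. Their poses are not given: they have to be found in the camera images.
- slug: Plain turned brass cylinder, 36 mm diameter, 32 mm tall, 0.2 to 0.36 kg, a fine groove 24 mm up. Stands loose on the bench. Origin: centre of its underside; z is its own axis, upward.
- chute: Fixed aluminium chute on a dark steel base plate (120 x 340 x 10 mm) with a die block at its low end. Origin: on the bench under the middle of the chute; y runs level along it towards its HIGH end, z up. Channel: 310 mm long, slope 12 degrees, 41 mm wide inside, side walls 6 mm thick and 14 mm above its floor, open above and at the high end. Friction holds the slug: it does not slide by itself.
- low_end (a point): Middle of the channel floor at the chute's low end, 35 mm above the bench (the floor is 99 mm up at the high end).
- mouth (a point): Loading point: on the channel floor, on its centre line, 235 mm along the slope from the low end (75 mm from the high end).
- stop: Steel carriage in the channel: stop block (38 mm wide, 36 high), hood, shoes; clamped 35 to 85 mm up from the low end; the clamp slips at 22 N. Origin: block face at floor level; x DOWNHILL along the floor, y across, z square to it. A sprung stop pad stands 0 to 20 mm uphill of the origin, hidden under the hood; it gives 2 mm (0.5 to 3.5 N), then is firm. Press on it with 2 to 8 N.
- hood (a point): Middle of the uphill lower edge of the steel hood on the stop: 27 mm uphill of the stop's origin, 36 mm above the floor. It is 40 mm wide, 5 mm thick and roofs the stop, so the slug cannot be set in from above. A slug home on the pad has its origin 18 to 38 mm uphill of the stop's origin, by the pad's hidden setting; its rear stays in view for the pushing finger.
- shoes (a point): Midway between two round-nosed spring shoes (nose radius 6 mm, 9 to 21 mm above the floor), 58 mm uphill of the stop's origin. They stand 5 mm into the channel from each side and yield sideways; pushing the slug between them takes 1 to 6 N more over 20 mm, then it runs freely to the stop pad. Push low, below the slug's middle height, or it may tip.
- disc: Bystander: flat brass disc, 54 mm diameter, 14 mm tall (too wide for the channel). Origin at the centre of its underside.
- punch: Bystander: tall thin brass punch, 24 mm diameter, 55 mm tall. Origin at the centre of its underside.
- hammer: Bystander: hammer with a handle, at the left.
- burnisher: Bystander: burnishing tool with a handle, at the right.
- tweezers: Bystander: steel tweezers, 110 mm long, at the right.
- jar: Bystander: small amber glass jar with a steel cap, 52 mm diameter, 60 mm tall, at the left.
Mind the look-alikes: they are no part of the job. What is shaped like the slug but green or grey is not meant.

How it is judged:
By the outcome, as a careful person would: the job done as asked, in the order asked, and still so for the second after the job is handed in, with the robot touching nothing.
It also fails if it takes over 58 s, if anything falls off the work surface, if the arm or the gripper's body presses on something with over 40 N, if the wrist force passes 120 N, or if a joint passes its speed limit or range.

## Working session

There is one attempt and no reset: what is moved stays moved. The work goes in short steps, Python scripts to look and compute and a shell command to move; the robot and the scene stay as the last step left them, time stands still between calls to the robot, and variables do not carry over. Pictures are saved under pics/ and viewed, at most 10 in all, crops included, and the job is handed in when it is done.

```bash
ls; mkdir -p pics
python3 - <<'E'
from bench import sensors, eyes
import cv2,numpy as np
print(sensors.state())
for n in("scene","top"):
    p,d=eyes.get_image(n); cv2.imwrite(f"pics/{n}0.png",p); np.save(f"pics/{n}0.npy",d)
    m=eyes.camera_model(n); print(n,m)
E
```

```text
pics
{'clock': 0.0, 'joint_positions': array([-75.12725754,  39.53355633, -11.14570198,  89.74374701,
         9.01345929,  51.70760212, -12.3253922 ]), 'dq': array([ 0.04874873,  0.0427237 , -0.02465177, -0.01444899,  0.01287927,
        0.09426169,  0.01277558]), 'joint_torque': array([ 8.47514475e-04, -5.27556002e+01, -1.26668025e+00, -1.53430134e+01,
       -5.26250317e-02,  6.36946934e-03,  1.65548208e-04]), 'position': array([0.13981955, 0.60852958, 0.23791157]), 'tool_rot': array([-1.79897358e+02,  7.23204356e-03,  1.67068675e+02]), 'ft_force': array([-1.10792384, -0.12658132,  0.52655414]), 'torque': array([0.0218657 , 0.03643192, 0.01094323]), 'grip_force': 0.0, 'grip_width': 1.0008826912941169}
scene {'K': array([[490.98985672,   0.        , 322.74674577],
       [  0.        , 490.98985672, 198.79439619],
       [  0.        ,   0.        ,   1.        ]]), 'rvec': array([ 0.73885722,  2.52229391, -1.18350473]), 'tvec': array([ 0.43161365, -0.10869516,  1.52047167])}
top {'K': array([[371.51908993,   0.        , 318.21191788],
       [  0.        , 371.51908993, 198.58802519],
       [  0.        ,   0.        ,   1.        ]]), 'rvec': array([ 2.16702743, -2.16551821,  0.13074673]), 'tvec': array([0.00200503, 0.52577857, 0.91949811])}
```

View pics/top0.png

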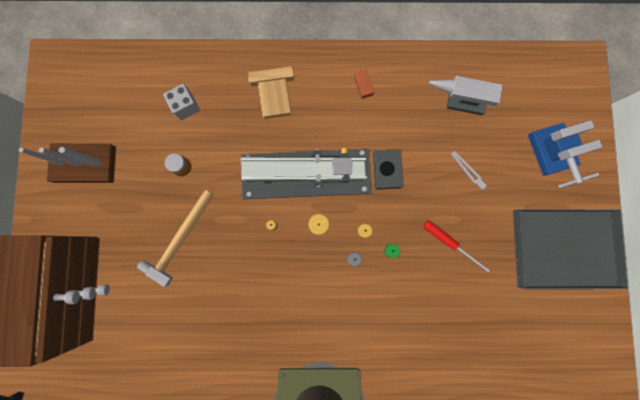

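View pics/scene0.png

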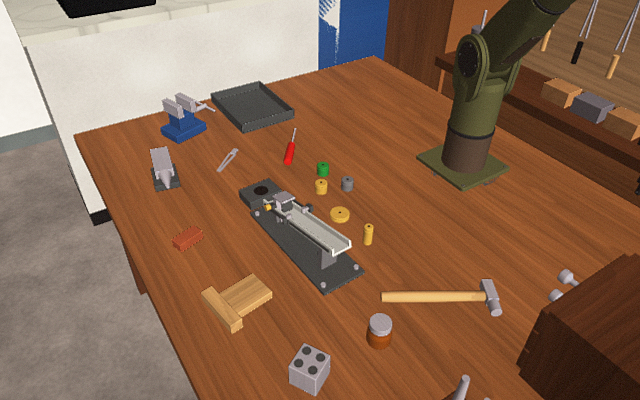

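Top view candidates: brass punch (271,225), brass disc (319,224), brass slug (365,230), grey look-alike (354,259) and green look-alike (392,251). The one at (365,230) fits: it is brass, mid width, and squat in the scene view at (321,187). The chute's high end is at left (241,170) and the low end with its die block at right (388,168). I'll confirm in a crop.

```bash
cat > h.py <<'E'
import cv2,numpy as np
from scipy.spatial.transform import Rotation as R
from bench import sensors, eyes
def cam(n):
    m=eyes.camera_model(n); Rm=cv2.Rodrigues(m["rvec"])[0]; return m["K"],Rm,np.array(m["tvec"]).ravel()
def ray(n,uv):
    K,Rm,t=cam(n); return -Rm.T@t, Rm.T@np.linalg.inv(K)@np.array([*uv,1.])
def onz(n,uv,z):
    c,d=ray(n,uv); return c+d*(z-c[2])/d[2]
def proj(n,P):
    m=eyes.camera_model(n); return cv2.projectPoints(np.array(P,float).reshape(-1,1,3),m["rvec"],m["tvec"],m["K"],None)[0].reshape(-1,2)
def tri(u1,u2):
    a,d=ray("scene",u1); b,e=ray("top",u2)
    s=np.linalg.lstsq(np.c_[d,-e],b-a,rcond=None)[0]; p=a+d*s[0];q=b+e*s[1]; return (p+q)/2,np.linalg.norm(p-q)
E
python3 - <<'E'
from h import *
t=cv2.imread("pics/top0.png"); s=cv2.imread("pics/scene0.png")
a=cv2.resize(t[140:270,230:410],None,fx=4.4,fy=4.4,interpolation=cv2.INTER_CUBIC)[:,:790]
cv2.imwrite("pics/c1.png",a)
b=cv2.resize(s[150:300,230:390],None,fx=4,fy=4,interpolation=cv2.INTER_CUBIC)
cv2.imwrite("pics/c2.png",b)
for n,im in(("top",t),("scene",s)):
    h=cv2.cvtColor(im,cv2.COLOR_BGR2HSV); m=cv2.inRange(h,(18,120,120),(32,255,255))
    k,l,st,c=cv2.connectedComponentsWithStats(m)
    for i in range(1,k):
        if st[i,4]>25: print(n,st[i],c[i].round(1), onz(n,c[i],.032).round(4))
D=np.load("pics/top0.npy")
K,Rm,tt=cam("top")
def pt(u,v): return (Rm.T@(np.linalg.inv(K)@[u,v,1]*D[v,u]-tt)).round(4)
for q in [(365,230),(319,224),(245,170),(260,170),(280,170),(300,170),(342,166),(362,170),(250,192),(340,192),(388,155)]: print(q,pt(*q))
E
```

```text
top [341 148   7   6  33] [344.  150.3] [ 0.6514 -0.0643  0.032 ]
top [308 214  22  21 347] [318.4 223.9] [0.4612 0.002  0.032 ]
top [266 220  10  10  79] [270.6 224.6] [0.4593 0.1226 0.032 ]
top [357 224  16  14 174] [364.5 230.4] [ 0.4446 -0.1147  0.032 ]
scene [315 179  12  16 168] [320.7 186.3] [ 0.4567 -0.1016  0.032 ]
scene [265 204   6   7  35] [267.6 207. ] [ 0.6239 -0.1012  0.032 ]
scene [330 207  20  16 253] [339.2 214.3] [0.4801 0.0231 0.032 ]
scene [363 223  11  22 166] [367.9 233.9] [0.4615 0.1221 0.032 ]
scene [238 292  34  22  55] [255.7 301.7] [0.7938 0.1623 0.032 ]
scene [383 294  99   8 380] [431.4 297.2] [0.4652 0.356  0.032 ]
(365, 230) [ 0.4457 -0.1154  0.0354]
(319, 224) [4.615e-01 2.000e-04 1.640e-02]
(245, 170) [0.5863 0.1775 0.0993]
(260, 170) [0.5881 0.1431 0.0902]
(280, 170) [0.5899 0.0958 0.0811]
(300, 170) [0.4183 0.009  0.9731]
(342, 166) [ 0.5981 -0.0546  0.091 ]
(362, 170) [ 0.5984 -0.1094  0.0391]
(250, 192) [0.5441 0.179  0.0178]
(340, 192) [ 0.5452 -0.0546  0.0119]
(388, 155) [ 0.6395 -0.1784  0.0309]
```

View pics/c1.png

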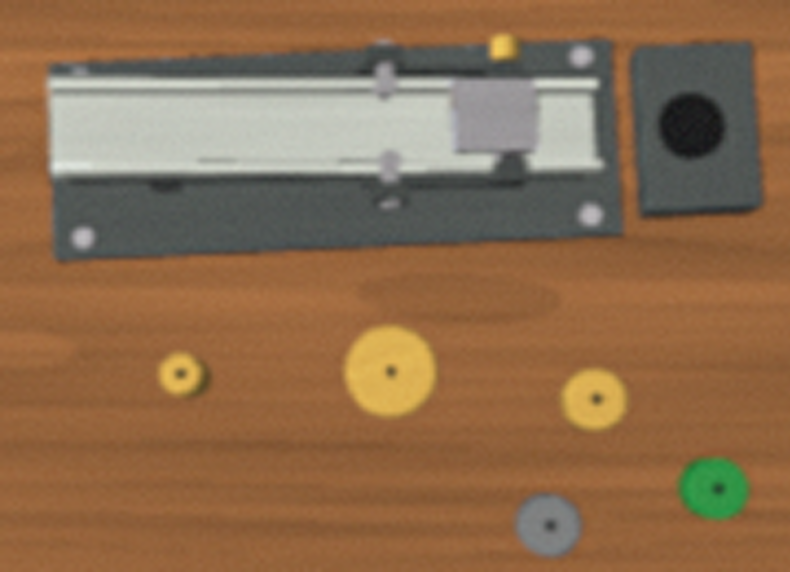

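View pics/c2.png

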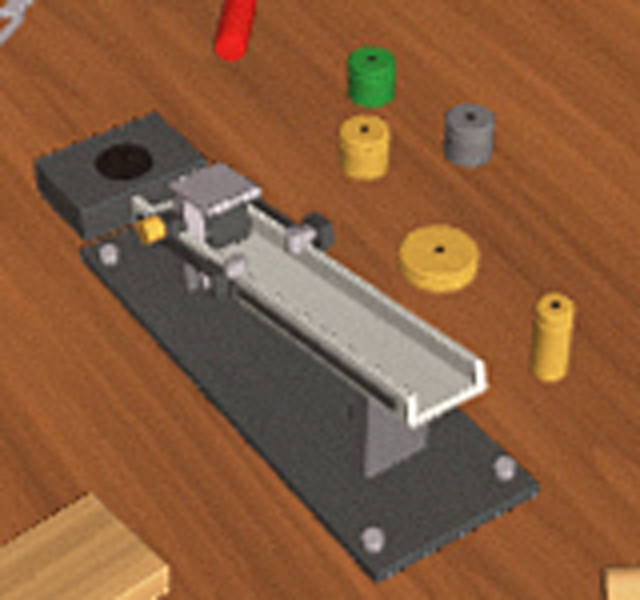

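The crops confirm the slug: in c1 it is brass with a width between the punch's and the disc's at (594,400), and in c2 it stands squat with a groove at (365,148). The chute's walls run from (50,78)/(50,175) to (600,82)/(600,165) in c1, with the shoes near u≈387 and the hood at u 453–538. Next is the chute pose from the wall edges.

Run:
```python
from h import *
t=cv2.imread("pics/top0.png"); g=cv2.cvtColor(t,cv2.COLOR_BGR2GRAY).astype(float)
tn=np.tan(np.radians(12))
def cross(p,i,th): return i+(th-p[i])/(p[i+1]-p[i])
F=[];N=[]
for u in list(range(246,306,4))+list(range(328,332)):
    p=g[:,u]; th=110
    up=next(v for v in range(150,170) if p[v]<th<=p[v+1]); vu=cross(p,up,th)
    lo=next(v for v in range(190,165,-1) if p[v]>=th>p[v+1]); vl=cross(p,lo,th)
    for L,v in((F,vu),(N,vl)):
        z=.09
        for _ in range(8):
            P=onz("top",(u,v),z); z=.081+(P[1]-.035)*tn   # wall-top height, middle assumed y~.035
        L.append(P)
F=np.array(F);N=np.array(N)
for L in(F,N): print(np.polyfit(L[:,1],L[:,0],1), L[[0,-1]].round(4))
# end edges along row 165-175
for v in(163,168,173):
    p=g[v]; i=next(u for u in range(232,250) if p[u]<110<=p[u+1]); u1=cross(p,i,110)
    j=next(u for u in range(373,360,-1) if p[u]>=110>p[u+1]); u2=cross(p,j,110)
    print("ends",onz("top",(u1,v),.099).round(4),onz("top",(u2,v),.035).round(4))
print(g[150:185,270].astype(int))
up=lambda c:((c[0]+.5)/4.4-.5+230,(c[1]+.5)/4.4-.5+140)
for c in[(48,64),(610,40),(622,235),(57,260)]: print("plate",onz("top",up(c),.01).round(4))
for c in[(581,56),(590,215),(83,238)]: print("screw",onz("top",up(c),.012).round(4))
for c in[(453,80),(453,152),(538,80),(538,152)]: print("hood",onz("top",up(c),.092).round(4))
for c in[(386,78),(390,165)]: print("shoe",onz("top",up(c),.08).round(4))
```

```text
[-0.02545381  0.62424135] [[ 0.632   0.174   0.1106]
 [ 0.6256 -0.0291  0.0674]]
[-0.04449372  0.56899147] [[ 0.5612  0.1725  0.1102]
 [ 0.5702 -0.0289  0.0674]]
ends [0.6033 0.1922 0.099 ] [ 0.6175 -0.1361  0.035 ]Traceback (most recent call last):
  File "<stdin>", line 19, in <module>
StopIteration
```

Run:
```python
from h import *
t=cv2.imread("pics/top0.png"); g=cv2.cvtColor(t,cv2.COLOR_BGR2GRAY).astype(int)
for u in(250,265,280,295,330): print(u,g[152:186,u])
for v in(163,168,173): print(v,g[v,236:248],g[v,355:376])
up=lambda c:((c[0]+.5)/4.4-.5+230,(c[1]+.5)/4.4-.5+140)
for c in[(48,64),(610,40),(622,235),(57,260)]: print("plate",onz("top",up(c),.01).round(4))
for c in[(581,56),(590,215),(83,238)]: print("screw",onz("top",up(c),.012).round(4))
for c in[(453,80),(453,152),(538,80),(538,152)]: print("hood",onz("top",up(c),.092).round(4))
for c in[(386,78),(390,165)]: print("shoe",onz("top",up(c),.08).round(4))
u2=lambda c:((c[0]+.5)/4-.5+230,(c[1]+.5)/4-.5+150)
for n,c in dict(plateR=(538,487),plateB=(378,578),plateL=(82,252)).items(): print(n,onz("scene",u2(c),.01).round(4))
for n,c in dict(hiFloorNear=(478,390),hiFloorFar=(414,422)).items(): print(n,onz("scene",u2(c),.097).round(4))
```

```text
250 [121 103  86  83 101 140 195 204 143 165 196 199 199 197 197 196 198 196
 194 192 193 193 200 198 205 217 204 146  88  69  80  86  84  85]
265 [117  98  82  82  79 117 192 206 144 161 191 197 200 197 198 196 197 197
 195 194 195 196 194 198 199 206 195 129  78  50  53  70  82  84]
280 [ 91  82  79  81  79 113 185 193 139 160 190 193 195 199 198 197 197 196
 194 196 196 196 200 191 169 197 199 128  72  75  81  86  86  86]
295 [ 90  82  80  83  77 113 184 192 141 161 190 192 197 199 201 197 197 196
 198 197 200 195 197 196 189 194 193 120  62  72  84  86  82  82]
330 [ 88  86  79  69  57 114 187 194 135 163 198 203 200 203 201 199 198 199
 199 197 196 197 200 199 197 196 172 107  70  70  67  79  82  87]
163 [105 107 106 110 133 174 197 203 202 201 202 201] [200 197 200 199 197 201 199 198 188 151  97  79  82  84  91 100 113 111
  95  82  82]
168 [113 116 115 116 121 156 197 200 198 195 197 196] [194 196 198 194 196 194 194 197 196 170 105  78  81  83  86  97 116 117
 106  80  76]
173 [109 107 103 108 118 158 194 201 198 199 198 198] [196 196 195 197 196 195 196 196 195 182 131  90  83  87  85  89 106 110
 100  88  82]
plate [0.6459 0.2075 0.01  ]
plate [ 0.6614 -0.1304  0.01  ]
plate [ 0.5428 -0.1358  0.01  ]
plate [0.5275 0.1993 0.01  ]
screw [ 0.651  -0.1126  0.012 ]
screw [ 0.5545 -0.1167  0.012 ]
screw [0.5404 0.1839 0.012 ]
hood [ 0.618  -0.0319  0.092 ]
hood [ 0.5779 -0.0317  0.092 ]
hood [ 0.6181 -0.0786  0.092 ]
hood [ 0.578  -0.0782  0.092 ]
shoe [0.6218 0.0049 0.08  ]
shoe [0.5727 0.0026 0.08  ]
plateR [0.531  0.2019 0.01  ]
plateB [0.648  0.2086 0.01  ]
plateL [ 0.6631 -0.1287  0.01  ]
hiFloorNear [0.5686 0.1861 0.097 ]
hiFloorFar [0.6126 0.1875 0.097 ]
```

Run:
```python
from h import *
tn=np.tan(np.radians(12)); 
C=[]
for u,a,b in[(250,156.7,179.3),(265,157.2,179),(280,157.25,178.95),(295,157.25,178.8),(330,157.3,178.5)]:
    for v in(a,b):
        z=.09
        for _ in range(9):
            P=onz("top",(u,v),z); z=.081+(P[1]-.036)*tn
        C.append(P)
C=np.array(C); M=(C[::2]+C[1::2])/2; W=C[::2]-C[1::2]
print(W[:,0]); print(M.round(4)); f=np.polyfit(M[:,1],M[:,0],1); print(f,np.degrees(np.arctan(f[0])),np.polyval(f,.036))
print("hi",onz("top",(240.7,168),.099),"lo",onz("top",(365.3,168),.035))
```

```text
[0.05419131 0.05273678 0.05296799 0.05308268 0.05335693]
[[ 0.5895  0.1641  0.1082]
 [ 0.5907  0.1297  0.1009]
 [ 0.5923  0.0947  0.0935]
 [ 0.594   0.0591  0.0859]
 [ 0.5981 -0.0265  0.0677]]
[-0.0456773   0.59676261] -2.6152984114486495 0.5951182265321994
hi [0.59117465 0.18789861 0.099     ] lo [ 0.60437925 -0.11848781  0.035     ]
```

```bash
cat >> h.py <<'E'
Y=2.6
O=np.array([.5951,.035,0]); e=np.array([-np.sin(np.radians(Y)),np.cos(np.radians(Y)),0])
c12,s12=np.cos(np.radians(12)),np.sin(np.radians(12))
U=e*c12+[0,0,s12]; NRM=-e*s12+np.array([0,0,c12])
def ch(s,h=0): return O+e*(-.1516)+[0,0,.035]+U*s+NRM*h   # s along slope from low end, h off floor
def Rtool(zdir):   # tool y along chute uphill, tool z = zdir
    z=np.array(zdir)/np.linalg.norm(zdir); y=e-z*(e@z); y/=np.linalg.norm(y); return R.from_matrix(np.c_[np.cross(y,z),y,z])
DOWN=Rtool([0,0,-1]); SL=Rtool(-NRM)
def to(p,Rt):
    s=sensors.state(); Rc=R.from_euler("xyz",s["tool_rot"],degrees=True)
    print("at",s["clock"],s["position"].round(4),s["tool_rot"].round(2),"F",s["ft_force"].round(2),"w",round(s["grip_width"],3))
    print(" shift",(Rc.inv().apply(np.array(p)-s["position"])/.2).round(3),"turn",((Rc.inv()*Rt).as_rotvec()/1.5).round(3))
E
python3 - <<'E'
from h import *
print(onz("top",(365.3,230.3),.032),onz("scene",(320.6,181.6),.032),tri((320.6,181.6),(365.3,230.3)))
print(ch(.235),SL.as_euler("xyz",degrees=True),DOWN.as_euler("xyz",degrees=True))
to([.42,.3,.2],DOWN)
print(proj("top",ch(.31)),proj("scene",[ch(.31),ch(.235)]))
E
```

```text
[ 0.44500125 -0.11664402  0.032     ] [ 0.44513701 -0.11982832  0.032     ] (array([ 0.44575782, -0.11704282,  0.03386831]), np.float64(0.002063094080366527))
[0.59154968 0.11318412 0.08385925] [ 168.     0.  -177.4] [-180.     0.  -177.4]
at 0.1 [0.1398 0.6086 0.238 ] [-1.7991e+02  1.0000e-02  1.6707e+02] F [ 0.1  -0.27 -0.75] w 1.001
 shift [-1.71  -1.19   0.192] turn [-0.001 -0.    -0.181]
[[241.2324331 169.18266  ]] [[342.05145933 249.80591995]
 [322.54581251 235.96777205]]
```

```bash
python3 -m pendant '[[[-0.2,-0.12,0,0,0,-0.08],[-0.36,-0.24,0,0,0,-0.181],[-0.52,-0.36,0,0,0,-0.181],[-0.68,-0.48,0,0,0,-0.181],[-0.85,-0.6,0,0,0,-0.181],[-0.85,-0.6,0,0,0,-0.181],[-0.85,-0.6,0,0,0,-0.181]]]' 0
python3 - <<'E'
from h import *
to([.42,.3,.2],DOWN)
E
```

```text
clock: 0.68
position: [0.2812, 0.4515, 0.2385]
tool_rot: [-179.9, 0.0, -177.7]
ft_force: [-0.6, 0.0, 0.9]
grip_width: 1.002
grip_force: 0.0
at 0.6833 [0.2812 0.4515 0.2385] [-1.7988e+02  3.0000e-02 -1.7773e+02] F [-0.55  0.02  0.87] w 1.002
 shift [-0.663 -0.784  0.194] turn [-0.001  0.    -0.004]
```

```bash
python3 -m pendant '[[[-0.12,-0.16,0,0,0,-0.004],[-0.24,-0.32,0,0,0,-0.004],[-0.36,-0.48,0,0,0,-0.004],[-0.48,-0.64,0.05,0,0,-0.004],[-0.6,-0.8,0.1,0,0,-0.004],[-0.7,-0.95,0.15,0,0,-0.004],[-0.7,-0.95,0.15,0,0,-0.004]]]'
python3 -m pendant '[[[0,-0.2,0,0,0,0],[0,-0.4,0,0,0,0],[0,-0.6,0,0,0,0],[0,-0.8,0,0,0,0],[0,-1,0,0,0,0],[0,-1,0,0,0,0]]]'
python3 - <<'E'
from h import *
to([.445,-.117,.1],DOWN)
E
```

```text
clock: 1.27
position: [0.4308, 0.2636, 0.2067]
tool_rot: [-179.6, -0.1, -177.6]
ft_force: [0.4, -0.8, -0.4]
grip_width: 1.003
grip_force: 0.0
clock: 1.77
position: [0.437, 0.0632, 0.2081]
tool_rot: [-179.7, -0.2, -177.7]
ft_force: [0.3, -0.7, 0.0]
grip_width: 0.999
grip_force: 0.0
at 1.7667 [0.437  0.0632 0.2081] [-179.69   -0.19 -177.66] F [ 0.28 -0.68  0.01] w 0.999
 shift [-0.005 -0.899  0.546] turn [-0.004 -0.002 -0.003]
```

```bash
python3 -m pendant '[[[0,-0.18,0,0,0,-0.003],[0,-0.36,0,0,0,-0.003],[0,-0.54,0.1,0,0,-0.003],[0,-0.72,0.25,0,0,-0.003],[-0.005,-0.9,0.4,-0.004,-0.002,-0.003],[-0.005,-0.9,0.54,-0.004,-0.002,-0.003],[-0.005,-0.9,0.54,-0.004,-0.002,-0.003],[-0.005,-0.9,0.54,-0.004,-0.002,-0.003]]]'
python3 - <<'E'
from h import *
to([.445,-.117,.006],DOWN)
p,d=eyes.get_image("scene"); 
print(proj("scene",[.445,-.117,.032]))
a=cv2.resize(p[110:220,250:390],None,fx=5,fy=5,interpolation=cv2.INTER_CUBIC); cv2.imwrite("pics/c3.png",a)
E
```

```text
clock: 2.43
position: [0.4476, -0.1067, 0.0997]
tool_rot: [179.6, -0.0, -176.7]
ft_force: [0.2, 0.6, 0.4]
grip_width: 1.004
grip_force: 0.0
at 2.4333 [ 0.4476 -0.1067  0.0997] [ 1.7956e+02 -1.0000e-02 -1.7668e+02] F [0.18 0.64 0.45] w 1.004
 shift [ 0.016 -0.054  0.468] turn [ 0.005 -0.     0.008]
[[321.18646987 182.10323059]]
```

View pics/c3.png

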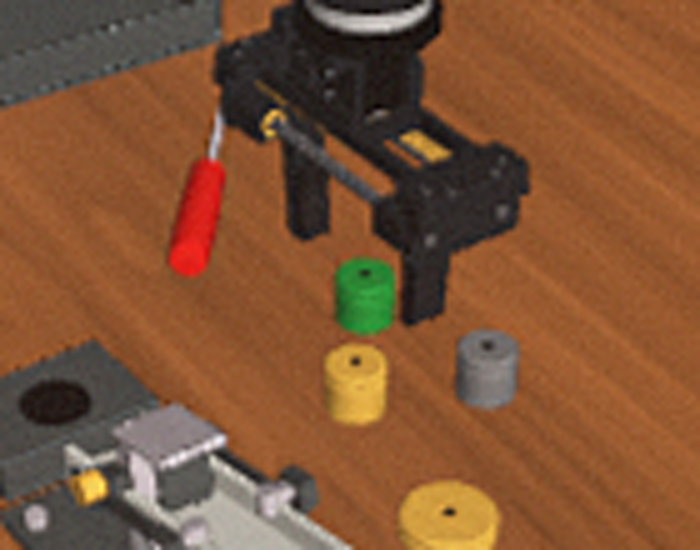

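The open gripper hangs over the slug, with its fingers at (305,235) and (420,320) in the crop and the slug below at (356,385). The green and grey look-alikes are out of the fingers' path, so I'll descend.

```bash
python3 -m pendant '[[[0.01,-0.045,0,0,0,0.004],[0.01,-0.045,0.1,0,0,0.004],[0.01,-0.045,0.2,0,0,0.004],[0.01,-0.045,0.2,0,0,0.004],[0.01,-0.045,0.2,0,0,0.004]]]'
python3 - <<'E'
from h import *
to([.445,-.117,.006],DOWN)
E
```

```text
clock: 2.9
position: [0.4471, -0.1167, 0.0619]
tool_rot: [179.7, 0.2, -177.0]
ft_force: [0.2, -0.7, 1.0]
grip_width: 0.999
grip_force: 0.0
at 2.9 [ 0.4471 -0.1167  0.0619] [ 179.66    0.23 -177.02] F [ 0.22 -0.7   1.02] w 0.999
 shift [ 0.012 -0.002  0.279] turn [0.004 0.003 0.004]
```

```bash
python3 -m pendant '[[[0.011,0,0.08,0.003,0,0.004],[0.011,0,0.15,0.003,0,0.004],[0.011,0,0.22,0.003,0,0.004],[0.011,0,0.275,0.003,0,0.004],[0.011,0,0.275,0.003,0,0.004],[0.011,0,0.275,0.003,0,0.004]]]'
python3 - <<'E'
from h import *
to([.445,-.117,.006],DOWN)
E
```

```text
clock: 3.4
position: [0.4468, -0.1181, 0.0097]
tool_rot: [-180.0, 0.3, -177.4]
ft_force: [-0.2, 0.4, -0.5]
grip_width: 1.0
grip_force: 0.0
at 3.4 [ 0.4468 -0.1181  0.0097] [-179.96    0.26 -177.44] F [-0.21  0.38 -0.5 ] w 1.0
 shift [0.009 0.006 0.018] turn [-0.     0.003 -0.   ]
```

```bash
python3 -m pendant '[[[0.008,0.004,0.015,0,0,0],[0.008,0.004,0.015,0,0,0],[0.008,0.004,0.015,0,0,0]]]'
python3 -m pendant '[[[0,0,0,0,0,0],[0,0,0,0,0,0],[0,0,0,0,0,0],[0,0,0,0,0,0],[0,0,0,0,0,0],[0,0,0,0,0,0],[0,0,0,0,0,0],[0,0,0,0,0,0]]]' 1 20
```

```text
clock: 3.65
position: [0.445, -0.1175, 0.0069]
tool_rot: [-180.0, 0.3, -177.4]
ft_force: [0.1, 0.0, 0.7]
grip_width: 1.002
grip_force: 0.0
clock: 4.32
position: [0.4433, -0.1173, 0.0051]
tool_rot: [180.0, 0.0, -177.5]
ft_force: [-0.8, 0.2, 0.3]
grip_width: 0.42
grip_force: 0.0
```

```bash
python3 -m pendant '[[[0,0,0,0,0,0],[0,0,0,0,0,0],[0,0,0,0,0,0],[0,0,0,0,0,0]]]'
python3 -m pendant '[[[0,0,-0.05,0,0,0],[0,0,-0.15,0,0,0],[0,0,-0.3,0,0,0],[0,0,-0.45,0,0,0],[0,0,-0.6,0,0,0],[0,0,-0.75,0,0,0],[0,0,-0.9,0,0,0],[0,0,-0.9,0,0,0],[0,0,-0.9,0,0,0]]]'
python3 - <<'E'
from h import *
to(ch(.235,.09),SL)
for i in range(3): s=sensors.state(); print(s["position"],s["grip_force"])
E
```

```text
clock: 4.65
position: [0.4433, -0.1173, 0.0051]
tool_rot: [180.0, 0.0, -177.5]
ft_force: [1.3, -0.0, -1.1]
grip_width: 0.399
grip_force: 20.0
clock: 5.4
position: [0.4436, -0.118, 0.1859]
tool_rot: [-180.0, 0.2, -177.5]
ft_force: [-0.9, -0.8, -3.4]
grip_width: 0.402
grip_force: 20.0
at 5.4 [ 0.4436 -0.118   0.1859] [-1.7997e+02  1.6000e-01 -1.7753e+02] F [-0.92 -0.83 -3.38] w 0.402
 shift [-0.789  1.03   0.072] turn [-0.14   0.002 -0.001]
[ 0.44359627 -0.11801469  0.18592365] 19.999976512044668
[ 0.44359627 -0.11801469  0.18592365] 19.999976512044668
[ 0.44359627 -0.11801469  0.18592365] 19.999976512044668
```

```bash
python3 -m pendant '[[[-0.06,0.1,0,0,0,0],[-0.16,0.25,0,-0.02,0,0],[-0.28,0.4,0,-0.04,0,0],[-0.4,0.55,0,-0.07,0,0],[-0.52,0.7,0,-0.1,0,0],[-0.64,0.85,0,-0.14,0.002,0],[-0.74,0.95,0,-0.14,0.002,0],[-0.785,1,0,-0.14,0.002,0],[-0.785,1,0,-0.14,0.002,0],[-0.785,1,0,-0.14,0.002,0]]]'
python3 - <<'E'
from h import *
to(ch(.235,.04),SL)
print(sensors.state()["grip_force"])
E
```

```text
clock: 6.23
position: [0.5898, 0.0893, 0.1828]
tool_rot: [168.0, -0.4, -177.3]
ft_force: [-0.4, -0.8, -3.7]
grip_width: 0.4
grip_force: 20.0
at 6.2333 [0.5898 0.0893 0.1828] [ 168.03   -0.38 -177.34] F [-0.4  -0.81 -3.65] w 0.4
 shift [-0.016  0.014  0.309] turn [-0.    -0.005 -0.   ]
19.999895514920354
```

```bash
python3 -m pendant '[[[-0.012,0.012,0.08,0,-0.004,0],[-0.012,0.012,0.18,0,-0.004,0],[-0.012,0.012,0.28,0,-0.004,0],[-0.012,0.012,0.3,0,-0.004,0],[-0.012,0.012,0.3,0,-0.004,0],[-0.012,0.012,0.3,0,-0.004,0]]]'
python3 - <<'E'
from h import *
to(ch(.235,.006),SL)
p,d=eyes.get_image("scene"); t,d=eyes.get_image("top")
a=cv2.resize(p[150:270,260:400],None,fx=5,fy=5,interpolation=cv2.INTER_CUBIC); cv2.imwrite("pics/c4.png",a)
cv2.imwrite("pics/top1.png",t)
E
```

```text
clock: 6.73
position: [0.5925, 0.1033, 0.1271]
tool_rot: [168.0, 0.1, -177.6]
ft_force: [1.0, -0.5, -0.9]
grip_width: 0.398
grip_force: 20.0
at 6.7333 [0.5925 0.1033 0.1271] [ 1.6800e+02  1.5000e-01 -1.7755e+02] F [ 0.99 -0.5  -0.92] w 0.398
 shift [0.003 0.004 0.192] turn [ 0.     0.002 -0.001]
```

View pics/c4.png

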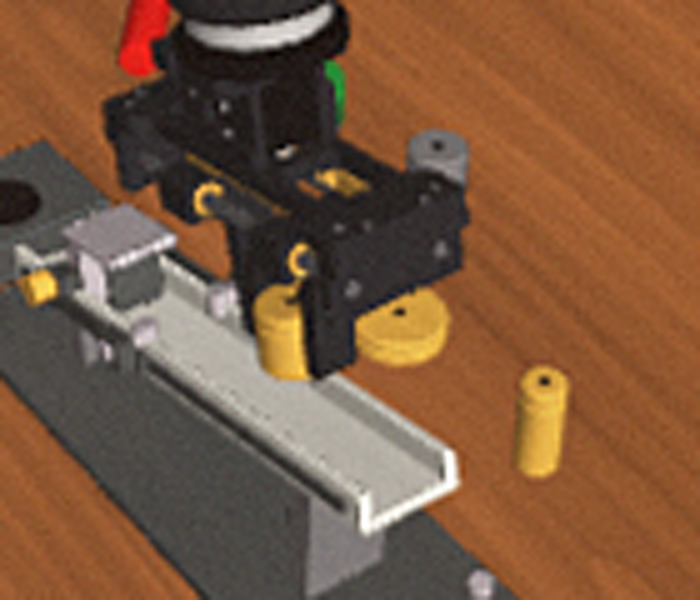

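The slug hangs upright between the fingers over the upper channel, with its left edge at crop u≈257 and the open chute below it. I'll check the lateral offset from its left silhouette.

Run:
```python
from h import *
a=cv2.imread("pics/c4.png"); h=cv2.cvtColor(a,cv2.COLOR_BGR2HSV); m=cv2.inRange(h,(15,120,90),(35,255,255))
k,l,st,c=cv2.connectedComponentsWithStats(m)
for i in range(1,k):
    x,y,w,hh,A=st[i]
    if A>800: print(st[i])
i=l[340,280]; 
for y in(320,335,350,365): xs=np.where(l[y]==i)[0]; print(y,xs.min(),xs.max(), "px",(xs.min()+.5)/5-.5+260-.5,(y+.5)/5-.5+150)
ys=np.where(l[:,280]==i)[0]; print("bottom at col280",ys.max()/5+150)
P=sensors.state()["position"]; Z=SL.as_matrix()[:,2]; X=SL.as_matrix()[:,0]; Yt=SL.as_matrix()[:,1]
th=np.linspace(0,2*np.pi,90)
for dx in(-.003,0,.003):   # offset along tool x (tool x ~ world -x)
    for hb,n in((.006,"bottom"),(-.026,"top")):
        q=proj("scene",[P+Z*hb+X*(dx+.018*np.cos(t))+Yt*.018*np.sin(t) for t in th]); j=q[:,0].argmin(); print(dx,n,q[j].round(2),"max v",q[:,1].max().round(2))
```

```text
[315 168  53  28 831]
[ 253  242   60  138 4681]
[  20  269   39   37 1093]
[ 355  287   97   80 5674]
[ 513  365   58  113 5105]
320 255 303 px 310.1 213.6
335 257 304 px 310.5 216.6
350 260 305 px 311.1 219.6
365 262 307 px 311.5 222.6
bottom at col280 225.6
-0.003 bottom [311.3  223.22] max v 226.81
-0.003 top [309.65 211.26] max v 214.73
0 bottom [312.39 222.72] max v 226.3
0 top [310.75 210.76] max v 214.22
0.003 bottom [313.46 222.21] max v 225.78
0.003 top [311.85 210.27] max v 213.72
```

```bash
python3 -m pendant '[[[0.012,0.004,0.04,0,0.002,0],[0.012,0.004,0.08,0,0.002,0],[0.012,0.004,0.11,0,0.002,0],[0.012,0.004,0.14,0,0.002,0],[0.012,0.004,0.16,0,0.002,0],[0.012,0.004,0.16,0,0.002,0],[0.012,0.004,0.16,0,0.002,0]]]'
python3 - <<'E'
from h import *
to(ch(.235,.006),SL)
E
```

```text
clock: 7.42
position: [0.5901, 0.1118, 0.0958]
tool_rot: [167.9, 0.0, -177.5]
ft_force: [-1.2, -0.1, -1.9]
grip_width: 0.398
grip_force: 20.0
at 7.4167 [0.5901 0.1118 0.0958] [ 167.94    0.   -177.47] F [-1.19 -0.1  -1.95] w 0.398
 shift [-0.008 -0.006  0.03 ] turn [ 0.001  0.    -0.001]
```

```bash
for i in 1 2; do python3 -m pendant '[[[0,0,0.005,0,0,0],[0,0,0.01,0,0,0],[0,0,0.01,0,0,0]]]'; done; python3 -m pendant '[[[0,0,0.005,0,0,0],[0,0,0.005,0,0,0],[0,0,0.005,0,0,0]]]'
```

```text
clock: 7.67
position: [0.5903, 0.112, 0.0942]
tool_rot: [167.9, 0.0, -177.5]
ft_force: [0.4, 1.1, -1.4]
grip_width: 0.402
grip_force: 20.0
clock: 7.92
position: [0.5901, 0.1125, 0.0921]
tool_rot: [167.9, 0.0, -177.5]
ft_force: [-0.5, -0.9, -2.1]
grip_width: 0.402
grip_force: 20.0
clock: 8.17
position: [0.5902, 0.1127, 0.0912]
tool_rot: [167.9, 0.0, -177.5]
ft_force: [-0.6, -0.3, -2.2]
grip_width: 0.406
grip_force: 20.0
```

```bash
for i in 1 2 3; do python3 -m pendant '[[[0,0,0.005,0,0,0],[0,0,0.005,0,0,0],[0,0,0.005,0,0,0]]]' | egrep 'posi|ft'; done
```

```text
position: [0.5901, 0.1129, 0.0902]
ft_force: [-0.6, 0.8, -2.1]
position: [0.5902, 0.1131, 0.0892]
ft_force: [-0.2, 0.8, -2.2]
position: [0.5902, 0.1131, 0.0892]
ft_force: [-1.7, -2.7, 5.2]
```

```bash
python3 -m pendant '[[[0,0,-0.004,0,0,0],[0,0,-0.004,0,0,0],[0,0,-0.004,0,0,0],[0,0,-0.004,0,0,0],[0,0,-0.004,0,0,0],[0,0,-0.004,0,0,0]]]' 0.3 5
python3 -m pendant '[[[0,0,-0.05,0,0,0],[0,0,-0.12,0,0,0],[0,0,-0.22,0,0,0],[0,0,-0.33,0,0,0],[0,0,-0.33,0,0,0],[0,0,-0.33,0,0,0]]]'
python3 - <<'E'
from h import *
to(ch(.31,.06),DOWN)
p,d=eyes.get_image("scene")
a=cv2.resize(p[150:270,260:400],None,fx=5,fy=5,interpolation=cv2.INTER_CUBIC); cv2.imwrite("pics/c5.png",a)
E
```

```text
clock: 9.42
position: [0.5902, 0.1133, 0.089]
tool_rot: [167.9, 0.0, -177.5]
ft_force: [0.2, -0.2, -0.2]
grip_width: 0.698
grip_force: 0.0
clock: 9.92
position: [0.5916, 0.0992, 0.1551]
tool_rot: [167.9, 0.2, -177.5]
ft_force: [-0.8, -0.6, -0.3]
grip_width: 0.698
grip_force: 0.0
at 9.9167 [0.5916 0.0992 0.1551] [ 167.93    0.19 -177.53] F [-0.77 -0.58 -0.34] w 0.698
 shift [-0.002  0.369  0.063] turn [ 0.14   0.002 -0.001]
```

View pics/c5.png

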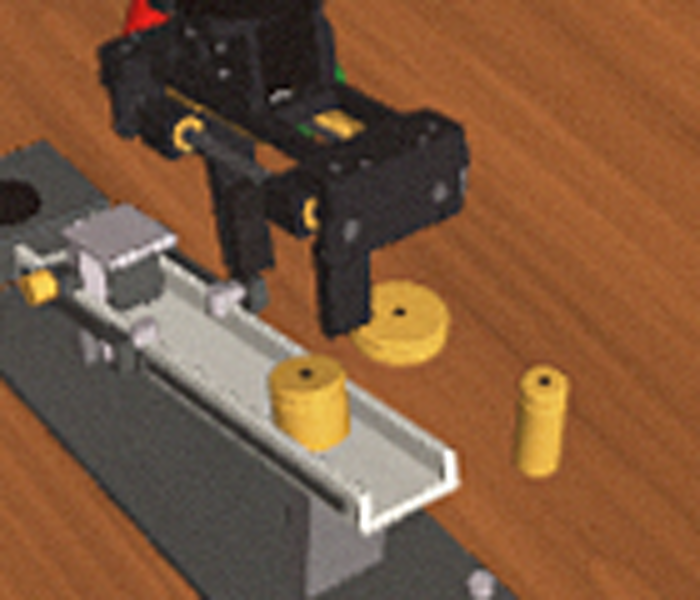

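The slug stands upright in the channel at (310,400), clear of both walls, and the gripper is free above it. Next I close the fingers and come in behind it with a vertical tool, so the fingertip leads low.

```bash
python3 -m pendant '[[[-0.002,0.08,0,0.03,0.002,0],[-0.002,0.16,0,0.07,0.002,0],[-0.002,0.25,0,0.14,0.002,0],[-0.002,0.25,0,0.14,0.002,0],[-0.002,0.25,0,0.14,0.002,0],[-0.002,0.25,0,0.14,0.002,0],[-0.002,0.25,0,0.14,0.002,0],[-0.002,0.25,0,0.14,0.002,0]]]' 1 20
python3 - <<'E'
from h import *
to(ch(.285,.0085),DOWN)
E
```

```text
clock: 10.63
position: [0.5891, 0.1454, 0.1631]
tool_rot: [-180.0, -0.2, -177.7]
ft_force: [-0.3, 0.5, 0.3]
grip_width: 0.12
grip_force: 0.0
at 10.6333 [0.5891 0.1454 0.1631] [-179.96   -0.23 -177.68] F [-0.29  0.46  0.29] w 0.12
 shift [-0.006  0.074  0.303] turn [-0.    -0.003 -0.003]
```

```bash
python3 -m pendant '[[[-0.004,0.074,0,0,-0.002,-0.002],[-0.004,0.074,0.05,0,-0.002,-0.002],[-0.004,0.074,0.12,0,-0.002,-0.002],[-0.004,0.074,0.19,0,-0.002,-0.002],[-0.004,0.074,0.24,0,-0.002,-0.002],[-0.004,0.074,0.24,0,-0.002,-0.002],[-0.004,0.074,0.24,0,-0.002,-0.002]]]'
python3 - <<'E'
from h import *
to(ch(.285,.0085),DOWN)
E
```

```text
clock: 11.22
position: [0.5887, 0.1621, 0.1152]
tool_rot: [180.0, -0.1, -177.4]
ft_force: [-0.0, 0.1, -0.2]
grip_width: 0.005
grip_force: 0.0
at 11.2167 [0.5887 0.1621 0.1152] [ 1.7999e+02 -6.0000e-02 -1.7735e+02] F [-0.    0.12 -0.23] w 0.005
 shift [-0.003 -0.009  0.063] turn [ 0.    -0.001  0.001]
```

```bash
python3 -m pendant '[[[-0.003,0,0.03,0,0,0],[-0.003,0,0.055,0,0,0],[-0.003,0,0.062,0,0,0],[-0.003,0,0.062,0,0,0],[-0.003,0,0.062,0,0,0]]]'
python3 - <<'E'
from h import *
to(ch(.275,.0075),DOWN)
print((ch(.2,.0075)-ch(.275,.0075)).round(4), SL.as_euler("xyz"))
E
```

```text
clock: 11.63
position: [0.5897, 0.1632, 0.1037]
tool_rot: [180.0, 0.0, -177.3]
ft_force: [0.4, 0.2, 0.4]
grip_width: 0.003
grip_force: 0.0
at 11.6333 [0.5897 0.1632 0.1037] [ 1.7997e+02  4.0000e-02 -1.7729e+02] F [0.35 0.2  0.36] w 0.003
 shift [ 0.002 -0.062  0.021] turn [0.    0.    0.001]
[ 0.0033 -0.0733 -0.0156] [ 2.93215314  0.         -3.09621409]
```

```bash
python3 -m pendant '[[[0.002,-0.02,0.01,0,0,0],[0.002,-0.04,0.016,0,0,0],[0.002,-0.06,0.02,0,0,0],[0.002,-0.08,0.024,0,0,0],[0.002,-0.1,0.028,0,0,0],[0.002,-0.12,0.032,0,0,0],[0.002,-0.14,0.036,0,0,0],[0.002,-0.16,0.04,0,0,0],[0.002,-0.18,0.044,0,0,0],[0.002,-0.2,0.049,0,0,0]]]'
python3 -m pendant '[[[0,0,0,0,0,0],[0,0,0,0,0,0]]]'
python3 - <<'E'
from h import *
to(ch(.19,.0075),DOWN)
p=sensors.state()["position"]-ch(0); print("s",p@U,"h",p@NRM)
E
```

```text
clock: 12.47
position: [0.5912, 0.1229, 0.0938]
tool_rot: [180.0, 0.0, -177.3]
ft_force: [-0.1, 2.3, 1.2]
grip_width: 0.002
grip_force: 0.7
clock: 12.63
position: [0.5911, 0.1225, 0.0937]
tool_rot: [-180.0, 0.0, -177.3]
ft_force: [-0.3, -0.7, 0.1]
grip_width: 0.006
grip_force: 0.0
at 12.6333 [0.5911 0.1225 0.0937] [-1.7999e+02  2.0000e-02 -1.7733e+02] F [-0.27 -0.65  0.11] w 0.006
 shift [ 0.    -0.274  0.059] turn [-0.     0.     0.001]
s 0.24613570798312587 h 0.007687511753530368
```

```bash
python3 -m pendant '[[[0,-0.028,0.006,0,0,0],[0,-0.056,0.012,0,0,0],[0,-0.084,0.018,0,0,0],[0,-0.112,0.024,0,0,0],[0,-0.14,0.03,0,0,0],[0,-0.168,0.036,0,0,0],[0,-0.196,0.042,0,0,0],[0,-0.224,0.048,0,0,0],[0,-0.25,0.053,0,0,0],[0,-0.27,0.058,0,0,0]]]'
python3 - <<'E'
from h import *
to(ch(.12,.0075),DOWN)
p=sensors.state()["position"]-ch(0); print("s",p@U,"h",p@NRM)
p,d=eyes.get_image("scene")
a=cv2.resize(p[150:270,260:400],None,fx=5,fy=5,interpolation=cv2.INTER_CUBIC); cv2.imwrite("pics/c6.png",a)
E
```

```text
clock: 13.47
position: [0.5937, 0.0683, 0.082]
tool_rot: [180.0, 0.0, -177.3]
ft_force: [0.1, 1.3, 2.3]
grip_width: 0.007
grip_force: 0.9
at 13.4667 [0.5937 0.0683 0.082 ] [ 1.7999e+02  2.0000e-02 -1.7732e+02] F [0.08 1.29 2.33] w 0.007
 shift [ 0.001 -0.345  0.074] turn [0.    0.    0.001]
s 0.1906209677681152 h 0.00754388180523514
```

View pics/c6.png

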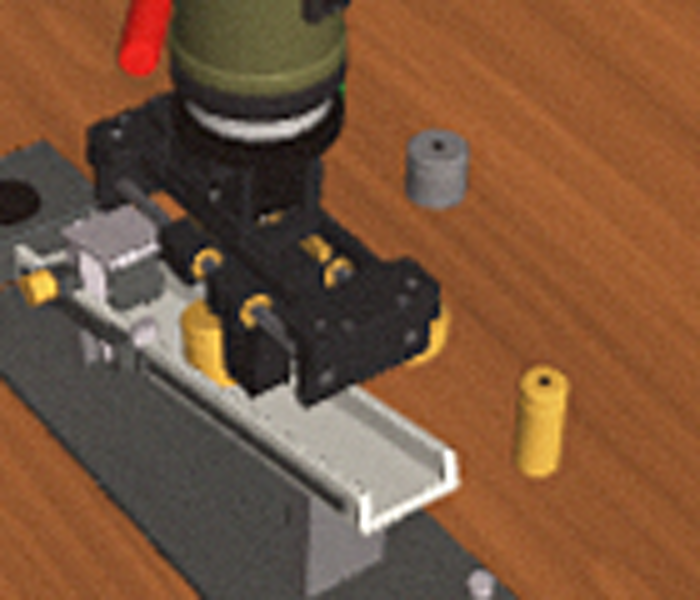

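The slug is upright just above the shoes, at crop (208,340), with the fingertip low behind it. Now I push slowly through the shoes.

```bash
cat > st.py <<'E'
from h import *
s=sensors.state(); p=s["position"]-ch(0); print(round(s["clock"],2),"s %.4f h %.4f F.U %.2f"%(p@U,p@NRM,s["ft_force"]@U), s["ft_force"].round(1))
E
python3 -m pendant '[[[0,-0.01,0.002,0,0,0],[0,-0.02,0.004,0,0,0],[0,-0.03,0.006,0,0,0],[0,-0.04,0.008,0,0,0],[0,-0.05,0.011,0,0,0]]]' >/dev/null; python3 st.py
python3 -m pendant '[[[0,-0.01,0.002,0,0,0],[0,-0.02,0.004,0,0,0],[0,-0.03,0.006,0,0,0],[0,-0.04,0.008,0,0,0],[0,-0.05,0.011,0,0,0]]]' >/dev/null; python3 st.py
```

```text
13.93 s 0.1815 h 0.0075 F.U 1.88 [-0.5  1.6  1.5]
14.35 s 0.1711 h 0.0074 F.U 2.28 [-0.9  1.8  2.1]
```

```bash
python3 -m pendant '[[[0,-0.01,0.002,0,0,0],[0,-0.02,0.004,0,0,0],[0,-0.03,0.006,0,0,0],[0,-0.04,0.008,0,0,0],[0,-0.05,0.011,0,0,0]]]' >/dev/null; python3 st.py
```

```text
14.77 s 0.1619 h 0.0074 F.U 5.70 [-0.5  4.6  5.7]
```

```bash
for i in 1 2 3 4; do python3 -m pendant '[[[0,-0.005,0.001,0,0,0],[0,-0.01,0.002,0,0,0],[0,-0.015,0.003,0,0,0]]]' >/dev/null; python3 st.py; done
```

```text
15.02 s 0.1580 h 0.0074 F.U 5.13 [-0.4  4.3  4.6]
15.27 s 0.1546 h 0.0074 F.U 4.31 [0.1 3.6 3.9]
15.52 s 0.1514 h 0.0074 F.U 3.54 [-0.8  2.7  4.2]
15.77 s 0.1482 h 0.0074 F.U 2.50 [-0.6  1.9  2.9]
```

```bash
for i in 1 2 3; do python3 -m pendant '[[[0,-0.005,0.001,0,0,0],[0,-0.005,0.001,0,0,0],[0,-0.005,0.001,0,0,0]]]' >/dev/null; python3 st.py; done
```

```text
16.02 s 0.1469 h 0.0074 F.U 0.80 [0.3 0.3 2.7]
16.27 s 0.1461 h 0.0074 F.U 1.40 [-0.5  0.9  2.2]
16.52 s 0.1452 h 0.0074 F.U 1.11 [0.3 0.7 2. ]
```

```bash
for i in 1 2; do python3 -m pendant '[[[0,-0.005,0.001,0,0,0],[0,-0.005,0.001,0,0,0],[0,-0.005,0.001,0,0,0]]]' >/dev/null; python3 st.py; done
```

```text
16.77 s 0.1443 h 0.0074 F.U 0.78 [-0.1  0.5  1.5]
17.02 s 0.1433 h 0.0074 F.U 0.80 [0.3 0.7 0.7]
```

```bash
for i in 1 2; do python3 -m pendant '[[[0,-0.005,0.001,0,0,0],[0,-0.005,0.001,0,0,0],[0,-0.005,0.001,0,0,0]]]' >/dev/null; python3 st.py; done
```

```text
17.27 s 0.1423 h 0.0075 F.U 0.28 [0.1 0.1 0.9]
17.52 s 0.1413 h 0.0075 F.U -0.48 [-0.  -0.3 -0.7]
```

```bash
for i in 1 2; do python3 -m pendant '[[[0,-0.005,0.001,0,0,0],[0,-0.005,0.001,0,0,0],[0,-0.005,0.001,0,0,0]]]' >/dev/null; python3 st.py; done
```

```text
17.77 s 0.1403 h 0.0075 F.U 1.32 [0.3 1.2 1. ]
18.02 s 0.1393 h 0.0076 F.U 0.55 [0.6 0.6 0.1]
```

```bash
for i in 1 2; do python3 -m pendant '[[[0,-0.005,0.001,0,0,0],[0,-0.005,0.001,0,0,0],[0,-0.005,0.001,0,0,0]]]' >/dev/null; python3 st.py; done
```

```text
18.27 s 0.1383 h 0.0075 F.U 0.47 [0.8 0.2 1.3]
18.52 s 0.1373 h 0.0075 F.U 0.15 [ 0.6  0.2 -0.1]
```

```bash
for i in 1 2; do python3 -m pendant '[[[0,-0.005,0.001,0,0,0],[0,-0.005,0.001,0,0,0],[0,-0.005,0.001,0,0,0]]]' >/dev/null; python3 st.py; done
```

```text
18.77 s 0.1362 h 0.0076 F.U -0.41 [-0.  -0.2 -0.8]
19.02 s 0.1353 h 0.0076 F.U 0.12 [ 0.7  0.4 -1.1]
```

```bash
python3 -m pendant '[[[0,-0.005,0.001,0,0,0],[0,-0.005,0.001,0,0,0],[0,-0.005,0.001,0,0,0]]]' >/dev/null; python3 st.py
```

```text
19.27 s 0.1342 h 0.0076 F.U -0.00 [-0.5  0.1 -0.7]
```

```bash
for i in 1 2; do python3 -m pendant '[[[0,-0.005,0.001,0,0,0],[0,-0.005,0.001,0,0,0],[0,-0.005,0.001,0,0,0]]]' >/dev/null; python3 st.py; done
```

```text
19.52 s 0.1332 h 0.0076 F.U 0.47 [ 0.   0.6 -0.7]
19.77 s 0.1322 h 0.0076 F.U -0.12 [-0.4 -0.1 -0.1]
```

```bash
for i in 1 2; do python3 -m pendant '[[[0,-0.005,0.001,0,0,0],[0,-0.005,0.001,0,0,0],[0,-0.005,0.001,0,0,0]]]' >/dev/null; python3 st.py; done
python3 - <<'E'
from h import *
p,d=eyes.get_image("scene")
a=cv2.resize(p[170:250,250:350],None,fx=7,fy=7,interpolation=cv2.INTER_CUBIC); cv2.imwrite("pics/c7.png",a)
E
```

```text
20.02 s 0.1316 h 0.0076 F.U 0.16 [-0.7  0.2 -0.3]
20.27 s 0.1309 h 0.0076 F.U 3.19 [ 0.   3.3 -0.2]
```

View pics/c7.png

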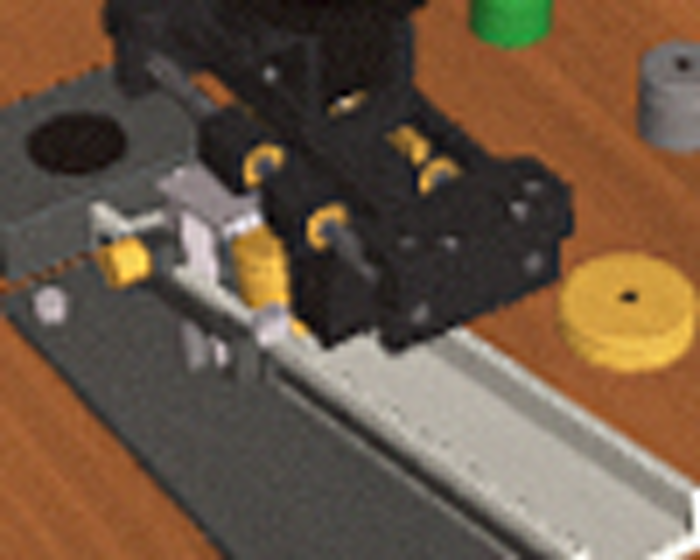

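The slug's front is under the hood (crop (262,265)), with its rear against the fingertip, upright. The force has risen to about 3 N, so I'll continue in half-millimetre steps.

```bash
python3 -m pendant '[[[0,-0.0025,0.0005,0,0,0],[0,-0.0025,0.0005,0,0,0],[0,-0.0025,0.0005,0,0,0]]]' >/dev/null; python3 st.py
```

```text
20.57 s 0.1303 h 0.0076 F.U 3.85 [-0.3  3.9 -0.1]
```

```bash
python3 -m pendant '[[[0,0,0,0,0,0],[0,0,0,0,0,0]]]' >/dev/null; python3 st.py; python3 -m pendant '[[[0,-0.0025,0.0005,0,0,0],[0,-0.0025,0.0005,0,0,0],[0,-0.0025,0.0005,0,0,0]]]' >/dev/null; python3 st.py
```

```text
20.73 s 0.1301 h 0.0076 F.U 3.39 [0.1 3.4 0.3]
20.98 s 0.1297 h 0.0076 F.U 4.69 [-0.3  4.5  1.5]
```

```bash
python3 -m pendant '[[[0,-0.0025,0.0005,0,0,0],[0,-0.0025,0.0005,0,0,0],[0,-0.0025,0.0005,0,0,0]]]' >/dev/null; python3 st.py;  python3 -m pendant '[[[0,0,0,0,0,0],[0,0,0,0,0,0]]]' >/dev/null; python3 st.py
```

```text
21.23 s 0.1296 h 0.0076 F.U 5.50 [0.2 5.3 1.6]
21.4 s 0.1296 h 0.0076 F.U 5.64 [0.1 5.7 0.4]
```

Firm at about 5.6 N, so the slug is home. Now I back off gently.

```bash
python3 -m pendant '[[[0,0.0025,-0.0005,0,0,0],[0,0.005,-0.001,0,0,0],[0,0.01,-0.002,0,0,0],[0,0.02,-0.004,0,0,0],[0,0.05,-0.011,0,0,0],[0,0.1,-0.022,0,0,0],[0,0.2,-0.045,0,0,0],[0,0.3,-0.07,0,0,0],[0,0.3,-0.07,0,0,0],[0,0.3,-0.07,0,0,0]]]'
python3 -m pendant '[[[0,0,-0.1,0,0,0],[0,0.1,-0.25,0,0,0],[0,0.25,-0.4,0,0,0],[0,0.4,-0.55,0,0,0],[0,0.55,-0.7,0,0,0],[0,0.7,-0.7,0,0,0],[0,0.8,-0.7,0,0,0],[0,0.8,-0.7,0,0,0]]]'
python3 - <<'E'
from h import *
p,d=eyes.get_image("scene"); t,d=eyes.get_image("top")
a=cv2.resize(p[160:250,250:350],None,fx=6,fy=6,interpolation=cv2.INTER_CUBIC)
b=cv2.resize(t[145:205,310:375],None,fx=3,fy=3,interpolation=cv2.INTER_CUBIC)
a[:180,-195:]=b; cv2.imwrite("pics/c8.png",a)
E
```

```text
clock: 22.23
position: [0.5938, 0.0695, 0.0839]
tool_rot: [180.0, 0.1, -177.1]
ft_force: [-1.1, -0.8, -0.1]
grip_width: 0.002
grip_force: 0.0
clock: 22.9
position: [0.585, 0.2326, 0.2244]
tool_rot: [179.8, 0.1, -177.0]
ft_force: [-0.8, 0.5, -0.2]
grip_width: 0.005
grip_force: 0.0
```

View pics/c8.png

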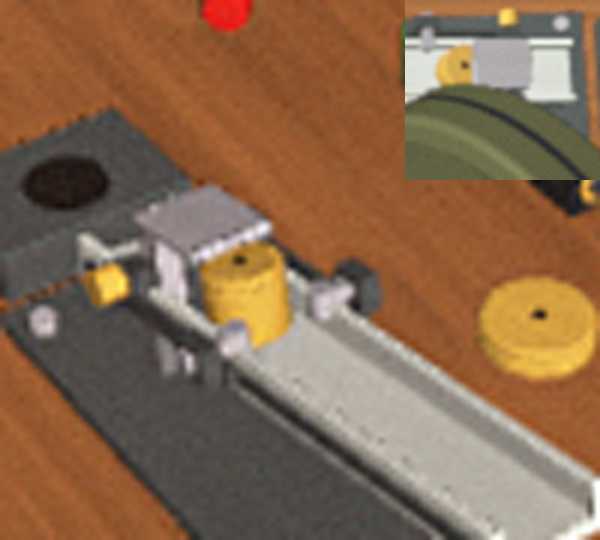

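The slug stands flat in the channel past the shoes with its front half under the hood, hole at crop (240,260). The robot is clear of it. I'll check for spring-back and a shifted stop by numbers.

Run:
```python
from h import *
for s in(.09,.093,.096,.099,.102): print(s,proj("scene",ch(s,.032)).round(2))
a=cv2.imread("pics/c8.png"); g=cv2.cvtColor(a,cv2.COLOR_BGR2GRAY)
r=g[250:272,228:252]; y,x=np.unravel_index(cv2.GaussianBlur(r,(5,5),0).argmin(),r.shape); print("hole",(228+x+.5)/6-.5+250,(250+y+.5)/6-.5+160)
# brass clamp knob / hood shift between first and last picture
s0=cv2.imread("pics/scene0.png"); p,_=eyes.get_image("scene")
for n,(x0,y0,w,h) in dict(knob=(258,200,16,14),hoodtop=(268,188,22,16)).items():
    T=s0[y0:y0+h,x0:x0+w]; m=cv2.matchTemplate(cv2.resize(p[y0-6:y0+h+6,x0-6:x0+w+6],None,fx=4,fy=4,interpolation=3),cv2.resize(T,None,fx=4,fy=4,interpolation=3),cv2.TM_CCOEFF_NORMED)
    _,v,_,l=cv2.minMaxLoc(m); print(n,v,(l[0]-24)/4,(l[1]-24)/4)
```

```text
0.09 [[288.   201.85]]
0.093 [[288.62 202.28]]
0.096 [[289.25 202.71]]
0.099 [[289.88 203.14]]
0.102 [[290.52 203.57]]
hole 289.4166666666667 202.91666666666666
knob 0.9963557124137878 0.0 0.0
hoodtop 0.9700272679328918 0.0 0.0
```

```bash
python3 -c "
from bench import workorder; print(workorder.hand_in())"
```

```text
the job is handed in; nothing more can be done
None
```

The brass slug is home: I pushed it past the shoes until the stop pad felt firm at about 5.6 N, and the last picture shows it flat under the hood with the stop unmoved and the robot clear. The job is handed in; the judge's result was not shown.

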